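# Line up the vials and hold the shaker's clamp plate over its threaded posts

### The arm

A 6-joint arm with a two-finger parallel gripper is mounted at the origin on the work surface. World frame = base frame: x ahead of the robot, y to its left, z up, the work surface at z = 0. Lengths are in m, angles in rad, forces in N, time in s.
With the tool pointing down it reaches from about 0.25 to 0.725 m from the base axis. Payload 4 kg.
Tool frame: the origin (TCP) lies between the finger pads; the fingertips stand 8 mm ahead of it and the grasp point (between the pads) lies 11 mm behind it; z points along the fingers, y is the line along which they close (so a half turn about z gives the same grasp; the last joint's range is limited). The gripper opens to 85 mm and grips with 20 to 120 N. Pads are 22 mm wide; open, the fingers measure 114 mm over their backs; the gripper's body (76 mm by 85 mm) begins 54 mm behind the grasp point. The pads swing forward as they close: fully open they stand 13 mm farther back than shut.
Start: joints at [1.11, 0.241, 0.005, 1.335, 0, 1.571], TCP at [0.222, 0.448, 0.239] pointing down, gripper open.
Joint ranges: [-2.72, 2.72], [-1.05, 1.87], [-1.09, 1.28], [-1.99, 2.15], [-1.42, 1.44], [-3.14, 3.14]. Speed limits (rad/s): [2.79, 2.79, 3.14, 3.14, 3.14, 3.14].

### API

Orientations are given as a unit quaternion [x, y, z, w].
In Python, from workcell import status, viewer, bot gives the robot as it stands.
- The arm moves only by the tool servo_tool, never from a script. Its argument "commands" is a list of rows, each a list of 5 numbers: the finger opening in mm, from 0 to 85.4, then the shift along the tool's x, y, z in mm, then the turn about the tool's z in rad. A call has 1 to 20 rows; each row shifts and turns the commanded pose from where the row before left it, along the tool's axes as they then stand; what a row does not reach is not made up. A row lasts 1/8 s, in which the tool goes at most 62.5 mm and 10.7 degrees, less where a joint would pass 70% of its speed; a pose out of reach is approached as far as the arm can. A call is refused whole if a number of a shift passes 62.5 or a number of a turn 0.188, either way. A call with a gripper value outside its range is refused whole. The fingers move at their own pace and stop on an object; the grip force is fixed at half the most. Time passes only in rows, so rows that do not move let the fingers close. It gives the time, the measured TCP pose, the force, the opening and the grip force at its end, in the units of the state.
- status.get_obs(): the state, without advancing time (a new reading comes with each control period).
- viewer.camera(name): name is "scene" or "top" or "wrist"; returns (picture, depth): 400x640x3 uint8, red, green, blue; 400x640 float32, m along the optical axis (not along the pixel's ray), 0 where there is no reading.
- viewer.get_calibration(name): a dict with "camera_matrix" (3x3 intrinsics, pixels), "R" (3x3) and "t" (3): a world point X has camera coordinates R X + t; the wrist camera has in their place "T_tool_cam" (4x4, takes a point from camera to tool coordinates, whose origin is the TCP and whose axes are the flange's). Camera axes: x right, y down, z forward; pixel columns grow to the right and rows downward; lengths in m; the calibration is good to about 2 mm. The wrist camera is an equidistant fisheye: a pixel r from the principal point sees the ray r / f radians off the axis. A picture is of the moment at which its call begins: read the wrist's pose just before it. get_calibration takes no time and is no camera call.
- bot.job_done(): hands the job in; it is judged then, once.
Trained networks look in the newest picture that a camera, given by its name, has taken for a name from the list of things; names that differ only in an ending like _2 or _b are one class to them, and where a whole thing is asked for, a point or a joint stands for the part that bears it (a point fixed in the world has none). Each returns a list of dicts, best first, with "p" (0 to 1); they miss things now and then, are a little off and sometimes report something else, mostly with a low value. They report only what shows in the picture. A call takes as long as a camera call.
- viewer.masks_of(camera, label): "mask" (400x640 bool, what is visible of it) and "pixel" ([row, column] in pixels, amid what is visible of it).
- viewer.spot_point(camera, label): "pixel" ([row, column] in pixels: a listed point, or the origin of a listed thing).
The state is a dict: "clock": time; "joint_pos": joint angles; "joint_vel": joint speeds; "tau": joint torques, N m; "eef_pos": TCP position; "tool_rot": TCP orientation; "ft_force": force on the tool from outside, world axes, zero at the start; "ft_torque": the same for the moment, N m; "grip_width": finger opening in m; "grasp_force": force on a finger pad.
Only numpy, scipy, OpenCV 4.12 (cv2) and the standard library are available. Lean on these libraries where they do the work, as an engineer would, in place of code of your own. Each camera call takes 0.05 s, during which the arm holds its last target. There are 200 camera calls.

### The job

Get the vial shaker ready to be screwed down: first nudge the three amber vials into an even, straight row on the platform, each standing upright inside its own white ring, and leave them free. Then take the blue clamp plate from the bench and hold it level 1 to 2 cm above the vial caps, touching nothing, with its two end holes straight over the threaded holes in the two steel posts, so that I see the whole of each threaded hole through the plate and can start the thumbscrews. Do not set the plate down: finish while still holding it steady there, and leave the thumbscrews and the two bottles as they are.

Things in the scene. Friction and masses are not known exactly. Their poses are not given: they have to be found in the camera images.
- shaker: bench-top orbital shaker, white housing with an aluminium platform, fixed to the bench, 190 (x) x 240 (y) x 94 mm high. Origin: centre of its underside, on the bench; z up, y along the row of places, its control panel faces -x. The platform's top (black mat) is flat, 94 mm above the origin, and reaches 80 mm to either side of the row line in x. It does not move.
- mark_a (a point): centre of the white printed ring (40 mm inside diameter, flush) on the shaker's mat that marks the vial place at the -y end of the row; the point lies on the mat's surface, z up. The three rings stand 55 mm apart in a straight line along the shaker's y.
- mark_b (a point): centre of the white printed ring (40 mm inside diameter, flush) on the shaker's mat that marks the vial place at the middle of the row; the point lies on the mat's surface, z up. The three rings stand 55 mm apart in a straight line along the shaker's y.
- mark_c (a point): centre of the white printed ring (40 mm inside diameter, flush) on the shaker's mat that marks the vial place at the +y end of the row; the point lies on the mat's surface, z up. The three rings stand 55 mm apart in a straight line along the shaker's y.
- post_a (a point): mouth of the threaded hole (6 mm, vertical) in the middle of the top of the round steel post at the shaker's -y end; the post is 16 mm across (24 mm collar at its foot) and 42 mm tall over the mat, fixed. The two posts stand 196 mm apart on the same line as the rings, 98 mm either side of the middle ring.
- post_b (a point): mouth of the threaded hole (6 mm, vertical) in the middle of the top of the round steel post at the shaker's +y end; the post is 16 mm across (24 mm collar at its foot) and 42 mm tall over the mat, fixed. The two posts stand 196 mm apart on the same line as the rings, 98 mm either side of the middle ring.
- vial_a_mid (a point): centre (half-way up, 29 mm over its foot) of one of three identical loose vials standing on the shaker's mat: amber glass body 32 mm across and 40 mm tall with a white label (33 mm across), narrower neck, silver cap 20 mm across with a red top, 58 mm tall in all, about 45 g; z up when upright. Each starts near a ring, up to 35 mm off the line and up to 7 mm along it. Any vial may stand on any ring.
- vial_b_mid (a point): centre (half-way up, 29 mm over its foot) of one of three identical loose vials standing on the shaker's mat: amber glass body 32 mm across and 40 mm tall with a white label (33 mm across), narrower neck, silver cap 20 mm across with a red top, 58 mm tall in all, about 45 g; z up when upright. Each starts near a ring, up to 35 mm off the line and up to 7 mm along it. Any vial may stand on any ring.
- vial_c_mid (a point): centre (half-way up, 29 mm over its foot) of one of three identical loose vials standing on the shaker's mat: amber glass body 32 mm across and 40 mm tall with a white label (33 mm across), narrower neck, silver cap 20 mm across with a red top, 58 mm tall in all, about 45 g; z up when upright. Each starts near a ring, up to 35 mm off the line and up to 7 mm along it. Any vial may stand on any ring.
- plate: the clamp plate: blue plastic bar, 50 (x) x 224 (y) x 12 mm (z), about 110 g, loose, lying flat on the bench. Origin: centre of its underside; y along its length. Five round through holes on its long centre line: 26 mm neck holes at the middle and 55 mm either side, 13 mm screw holes 98 mm either side. It is the same both ways round.
- plate_mid (a point): centre of the clamp plate, half-way up (6 mm over its underside); axes as the plate. It can be gripped across its 50 mm width here.
- hole_a (a point): centre of the 13 mm screw hole at the clamp plate's -y end, half-way through its thickness.
- hole_b (a point): centre of the 13 mm screw hole at the clamp plate's +y end, half-way through its thickness.
- vial_a: the same vial as vial_a_mid; origin at the centre of its foot.
- vial_b: the same vial as vial_b_mid; origin at the centre of its foot.
- vial_c: the same vial as vial_c_mid; origin at the centre of its foot.
- thumbscrew_1: brass thumbscrew, 22 mm head down on the bench, 40 mm tall; leave alone. Origin: centre of its underside.
- thumbscrew_2: the other brass thumbscrew, the same size; leave alone.
- tablet_bottle: small white tablet bottle with a blue cap, 42 mm across, 75 mm tall; leave alone. Origin: centre of its underside.
- spray_bottle: white spray bottle with a grey trigger head, 82 mm across, 225 mm tall; leave alone. Origin: centre of its underside.

How it is judged:
By the outcome, as a careful person would: the job done as asked, in the order asked, and still so for the second after the job is handed in, while the arm keeps its last pose, push and grip.
It also fails if it takes over 64 s, if anything falls off the work surface, if the arm or the gripper's body presses on something with over 40 N, if the wrist force passes 120 N, or if a joint passes its speed limit or range.

## Working session

There is one attempt and no reset: what is moved stays moved. The work goes in short steps, Python scripts to look and compute and a tool call to move; the robot and the scene stay as the last step left them, time stands still between calls to the robot, and variables do not carry over. Pictures are saved under pics/ and viewed, at most 10 in all, crops included, and the job is handed in when it is done.

Besides the shell and the picture viewer there is one more tool, called after "Request:" by a JSON object that holds its "api" and its "payload", one argument or row to a line. servo_tool: Moves the arm, as the interface text tells. Its arguments: {"type":"object","properties":{"commands":{"type":"array"}},"required":["commands"]}

```bash
mkdir -p pics; ls; cat > h.py <<'E'
import numpy as np, cv2
from scipy.spatial.transform import Rotation as Ro
from workcell import status, viewer, bot
def snap(cam):
    s=status.get_obs(); im,d=viewer.camera(cam); return s,im,d
def save(im,n): cv2.imwrite('pics/'+n,im[...,::-1])
def ray(cam,px,s=None):
    c=viewer.get_calibration(cam);K=np.array(c['camera_matrix']);v,u=px
    x=(u-K[0,2])/K[0,0];y=(v-K[1,2])/K[1,1]
    if cam=='wrist':
        T=np.array(c['T_tool_cam']);r=np.hypot(x,y);k=np.sin(r)/r if r>1e-9 else 1
        dc=np.array([x*k,y*k,np.cos(r)]);R=Ro.from_quat(s['tool_rot']).as_matrix()
        return R@T[:3,3]+np.array(s['eef_pos']),R@T[:3,:3]@dc
    R=np.array(c['R']);t=np.array(c['t']);return -R.T@t,R.T@np.array([x,y,1])
def atz(cam,px,z,s=None):
    o,d=ray(cam,px,s);return o+d*(z-o[2])/d[2]
E
cat > a.py <<'E'
from h import *
print(status.get_obs())
for cam in ['scene','top']:
    s,im,d=snap(cam);save(im,cam+'0.png')
    for l,z in [('mark_a',.094),('post_a',.136),('vial_a_mid',.123),('plate_mid',.006),('hole_a',.006),('shaker',0),('thumbscrew_1',0),('tablet_bottle',0),('spray_bottle',0)]:
        for q in viewer.spot_point(cam,l): 
            if q['p']>.2: print(cam,l,round(q['p'],2),np.round(q['pixel'],0),np.round(atz(cam,q['pixel'],z),4))
E
python3 a.py
```

```text
pics
{'clock': 0.0, 'joint_pos': array([1.10999395e+00, 2.41425972e-01, 3.68279529e-03, 1.33518521e+00,
       2.18402003e-05, 1.57080192e+00]), 'joint_vel': array([ 0.00177608,  0.00127509,  0.00140341, -0.00064373, -0.00040429,
        0.00045915]), 'tau': array([-1.18573655e-03, -3.72324729e+01,  2.52404022e+01,  1.70134770e-02,
       -9.62874469e-05, -1.60056817e-05]), 'eef_pos': array([0.22204763, 0.44728675, 0.23839064]), 'tool_rot': array([ 2.28370733e-01,  9.73573660e-01, -1.03536787e-03, -2.54076140e-04]), 'ft_force': array([0.57301913, 0.34122641, 0.47587435]), 'ft_torque': array([ 0.01152837, -0.00581252,  0.00536347]), 'grasp_force': 0.0, 'grip_width': 0.08558926516013303}
scene mark_a 0.98 [161. 326.] [ 0.4921 -0.1704  0.094 ]
scene mark_a 0.95 [151. 310.] [ 0.4954 -0.229   0.094 ]
scene mark_a 0.74 [137. 298.] [ 0.4837 -0.2919  0.094 ]
scene mark_a 0.71 [160. 228.] [ 0.676  -0.3622  0.094 ]
scene post_a 0.85 [155. 337.] [ 0.4831 -0.1374  0.136 ]
scene post_a 0.77 [118. 289.] [ 0.4765 -0.3316  0.136 ]
scene post_a 0.72 [262. 427.] [0.572  0.2258 0.136 ]
scene vial_a_mid
[... 1091 characters left out ...]
247. 382.] [ 0.4542 -0.2178  0.123 ]
top plate_mid 0.89 [228. 227.] [0.5089 0.1958 0.006 ]
top plate_mid 0.7 [236. 411.] [ 0.4985 -0.3127  0.006 ]
top hole_a 0.92 [224. 262.] [0.5235 0.1001 0.006 ]
top hole_a 0.82 [230. 195.] [0.5008 0.2827 0.006 ]
top hole_a 0.31 [140. 286.] [0.768  0.0411 0.006 ]
top shaker 0.83 [237. 381.] [ 0.4957 -0.2319  0.    ]
top shaker 0.68 [238. 425.] [ 0.4949 -0.3532  0.    ]
top thumbscrew_1 0.57 [140. 313.] [ 0.7722 -0.0365  0.    ]
top thumbscrew_1 0.36 [137. 282.] [0.7785 0.0526 0.    ]
top tablet_bottle 0.62 [228. 297.] [0.5149 0.0018 0.    ]
top tablet_bottle 0.22 [225. 228.] [0.518  0.1932 0.    ]
top spray_bottle 0.87 [195. 456.] [ 0.618  -0.4449  0.    ]
```

```bash
python3 - <<'E'
import cv2
a=cv2.imread('pics/top0.png')[170:290,160:480];cv2.imwrite('pics/topc.png',cv2.resize(a,None,fx=2.5,fy=2.5,interpolation=cv2.INTER_CUBIC))
E
```

```text
(no output)
```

View pics/topc.png

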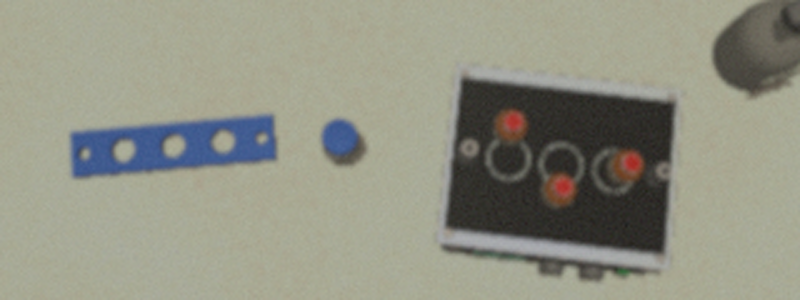

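View pics/scene0.png

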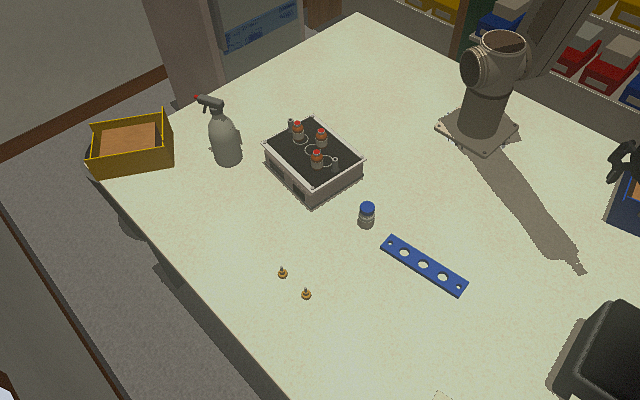

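Top view: the plate lies at (0.51, 0.19), and the shaker at about (0.49, -0.225) is turned about -0.13 rad. The vials are off their rings to +x, -x and -y, and the tablet bottle stands between plate and shaker. I'll move over the shaker for a close look.

Request:
{"api": "servo_tool", "payload": {
  "commands": [
    [85,0,0,0,0.18],
    [85,0,0,0,0.18],
    [85,0,0,0,0.18],
    [85,0,0,0,0.18],
    [85,0,0,0,0.18],
    [85,0,0,0,0.18],
    [85,0,0,0,0.16],
    [85,-52,28,0,0],
    [85,-52,28,0,0],
    [85,-52,28,0,0],
    [85,-52,28,0,0],
    [85,-52,28,0,0],
    [85,-52,28,0,0],
    [85,-52,28,0,0],
    [85,-52,28,0,0],
    [85,-52,28,0,0],
    [85,-52,28,0,0],
    [85,-52,28,0,0],
    [85,-52,28,0,0]
  ]
}}

```text
clock: 3.38
eef_pos: [0.4751, -0.2165, 0.2394]
tool_rot: [0.752, 0.66, 0.0, 0.0]
ft_force: [1.1, 0.3, 0.3]
grip_width: 0.085
grasp_force: 0.0
```

```bash
cat > b.py <<'E'
from h import *
import sys
s,im,d=snap('wrist');save(im,sys.argv[1])
R=Ro.from_quat(s['tool_rot']).as_matrix()
print(s['clock'],s['eef_pos'],'R',np.round(R,3).tolist(),np.round(s['joint_pos'],2))
print(np.round(viewer.get_calibration('wrist')['T_tool_cam'],3).tolist())
for l,z in [('mark_a',.094),('post_a',.136),('vial_a_mid',.123),('vial_a',.094)]:
    for q in viewer.spot_point('wrist',l):
        if q['p']>.2: print(l,round(q['p'],2),np.round(q['pixel'],0),np.round(atz('wrist',q['pixel'],z,s),4))
E
python3 b.py w1.png
```

```text
3.375 [ 0.47509871 -0.2164852   0.2394409 ] R [[0.13, 0.992, 0.001], [0.992, -0.13, 0.0], [0.0, 0.001, -1.0]] [-0.43  0.28  0.06  1.35  0.    1.27]
[[0.0, -0.948, -0.319, 0.083], [1.0, 0.0, -0.0, -0.001], [0.0, -0.319, 0.948, -0.135], [0.0, 0.0, 0.0, 1.0]]
mark_a 0.96 [190. 326.] [ 0.4824 -0.2251  0.094 ]
mark_a 0.85 [243. 331.] [ 0.4808 -0.2816  0.094 ]
mark_a 0.58 [133. 329.] [ 0.4918 -0.1711  0.094 ]
post_a 0.84 [303. 334.] [ 0.4779 -0.3259  0.136 ]
post_a 0.78 [ 85. 326.] [ 0.4936 -0.1287  0.136 ]
vial_a_mid 0.79 [263. 334.] [ 0.4821 -0.2879  0.123 ]
vial_a_mid 0.68 [244. 330.] [ 0.4802 -0.2675  0.123 ]
vial_a 0.93 [190. 299.] [ 0.4571 -0.2211  0.094 ]
vial_a 0.87 [133. 356.] [ 0.5162 -0.1741  0.094 ]
vial_a 0.56 [250. 330.] [ 0.4795 -0.2897  0.094 ]
```

View pics/w1.png

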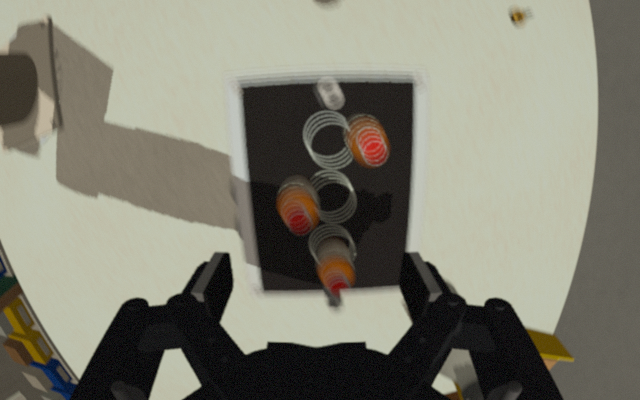

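Motion blur (the arm was still settling): rings near (133–243, 330), vials at about (140,367), (208,298) and (270,337). I'll retake it now that the arm is still.

```bash
python3 b.py w2.png; python3 - <<'E'
import cv2
a=cv2.imread('pics/w2.png')[60:320,210:450];cv2.imwrite('pics/w2c.png',cv2.resize(a,None,fx=2.3,fy=2.3,interpolation=cv2.INTER_CUBIC))
E
```

```text
3.625 [ 0.4740871  -0.21415701  0.2388469 ] R [[0.13, 0.991, -0.001], [0.991, -0.13, 0.001], [0.001, -0.001, -1.0]] [-0.42  0.28  0.06  1.35  0.    1.28]
[[0.0, -0.948, -0.319, 0.083], [1.0, 0.0, -0.0, -0.001], [0.0, -0.319, 0.948, -0.135], [0.0, 0.0, 0.0, 1.0]]
mark_a 0.97 [134. 331.] [ 0.4921 -0.1699  0.094 ]
mark_a 0.94 [196. 330.] [ 0.4848 -0.229   0.094 ]
mark_a 0.72 [247. 332.] [ 0.4806 -0.284   0.094 ]
post_a 0.78 [304. 336.] [ 0.4784 -0.3248  0.136 ]
post_a 0.7 [ 88. 328.] [ 0.4931 -0.1288  0.136 ]
vial_a_mid 0.68 [266. 337.] [ 0.4834 -0.2896  0.123 ]
vial_a 0.98 [190. 302.] [ 0.4586 -0.2191  0.094 ]
vial_a 0.63 [130. 356.] [ 0.5159 -0.1691  0.094 ]
vial_a 0.56 [249. 334.] [ 0.482  -0.2863  0.094 ]
```

View pics/w2c.png

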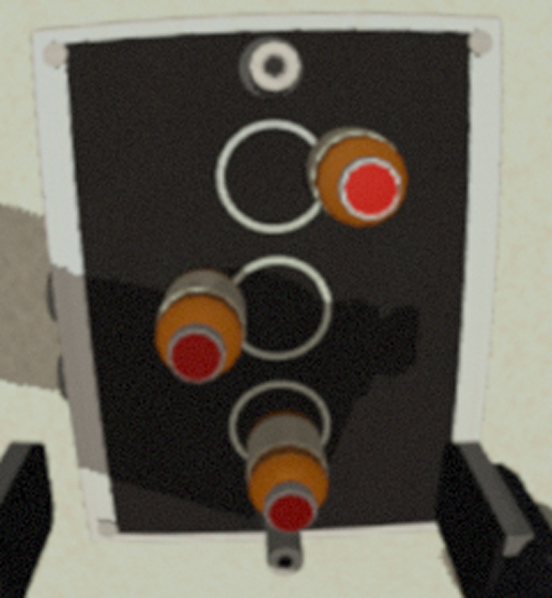

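```bash
cat > c.py <<'E'
from h import *
s=status.get_obs()
P={}
for n,v,u,z in [('rc',136.5,327.8,.094),('rb',193.7,330.4,.094),('ra',246,331.3,.094),('pb',88.7,328.7,.136),('pa',303.9,333.5,.136),('vc',141.7,371.3,.152),('vb',214.3,295.7,.152),('va',282.6,336.5,.152)]:
    P[n]=atz('wrist',(v,u),z,s);print(n,np.round(P[n],4))
# fit shaker pose
n=['ra','rb','rc','pa','pb'];Y=np.array([-.055,0,.055,-.098,.098]);A=np.array([P[k][:2] for k in n])
c=A.mean(0);dr=(Y[:,None]*(A-c)).sum(0);sc=np.linalg.norm(dr)/(Y**2).sum();dr/=np.linalg.norm(dr)
print('c',c,'dir',dr,'yaw',np.arctan2(-dr[0],dr[1]),'scale',sc)
ex=np.array([dr[1],-dr[0]])
for k in P:print(k,np.round([(P[k][:2]-c)@ex*1e3,(P[k][:2]-c)@dr*1e3],1))
print('tcp',(s['eef_pos'][:2]-c)@ex,(s['eef_pos'][:2]-c)@dr)
E
python3 c.py
```

```text
rc [ 0.4899 -0.1711  0.094 ]
rb [ 0.4859 -0.2259  0.094 ]
ra [ 0.4806 -0.2821  0.094 ]
pb [ 0.4943 -0.1284  0.136 ]
pa [ 0.4765 -0.3242  0.136 ]
vc [ 0.52   -0.1703  0.152 ]
vb [ 0.4569 -0.2197  0.152 ]
va [ 0.482  -0.2877  0.152 ]
c [ 0.48545018 -0.22632811] dir [0.08872344 0.9960563 ] yaw -0.08884025483530243 scale 1.0052713352151077
rc [-0.4 55.4]
rb [0.4 0.5]
ra [  0.1 -56. ]
pb [ 0.1 98.3]
pa [ -0.2 -98.2]
vc [29.4 58.9]
vb [-29.    4.1]
va [  2.  -61.4]
tcp -0.012079171280615048 0.012089756184834887
```

The fit is good to under 1 mm: shaker centre (0.4855, -0.2263), yaw -0.089. In the shaker frame the vials are at c (29, 59), b (-29, 4) and a (2, -61). I'll do vial c first.

Request:
{"api": "servo_tool", "payload": {
  "commands": [
    [55,0,0,0,-0.042],
    [55,23.5,21,20,0],
    [55,23.5,20.5,30,0],
    [55,0,0,30,0],
    [55,0,0,30,0],
    [55,0,0,23,0],
    [55,0,0,0,0],
    [55,0,0,0,0]
  ]
}}

```text
clock: 4.88
eef_pos: [0.5208, -0.171, 0.1075]
tool_rot: [0.737, 0.676, 0.0, 0.001]
ft_force: [0.1, 0.3, 1.0]
grip_width: 0.0549
grasp_force: 0.0
```

```bash
cat > d.py <<'E'
from h import *
s=status.get_obs();c=np.array([.4855,-.2263]);dr=np.array([.0887,.9961]);ex=np.array([dr[1],-dr[0]])
R=Ro.from_quat(s['tool_rot']).as_matrix();e=s['eef_pos']
print('t',s['clock'],'shaker xy mm',np.round([(e[:2]-c)@ex*1e3,(e[:2]-c)@dr*1e3,e[2]*1e3-94],1),'yaw err',np.arctan2(R[0,0],R[1,0])-np.arctan2(*dr),s['grip_width'],s['ft_force'])
E
python3 d.py
```

```text
t 4.875 shaker xy mm [30.2 58.2 13.5] yaw err -0.0015574694098947628 0.05494598621295647 [0.12114849 0.28836086 1.00075464]
```

Request:
{"api": "servo_tool", "payload": {
  "commands": [
    [44,0,0,0,0],
    [38,0,0,0,0],
    [30,0,0,0,0],
    [30,0,0,0,0],
    [30,0,0,0,0],
    [30,-0.5,-5,0,0],
    [30,-0.5,-5,0,0],
    [30,-0.5,-5,0,0],
    [30,-0.5,-5,0,0],
    [30,-0.6,-5,0,0],
    [30,-0.6,-5,0,0],
    [30,0,0,0,0],
    [30,0,0,0,0]
  ]
}}

```text
clock: 6.5
eef_pos: [0.4904, -0.1722, 0.1073]
tool_rot: [0.738, 0.675, 0.0, 0.001]
ft_force: [0.6, 0.2, 6.3]
grip_width: 0.031
grasp_force: 45.5
```

```bash
python3 d.py
```

```text
t 6.5 shaker xy mm [ 0.1 54.3 13.3] yaw err -0.0006319795819287044 0.031020951281375567 [0.55453464 0.15166617 6.30721383]
```

Request:
{"api": "servo_tool", "payload": {
  "commands": [
    [36,0,0,0,0],
    [44,0,0,0,0],
    [55,0,0,0,0],
    [55,0,0,-40,0],
    [55,0,0,-50,0],
    [55,0,0,0,0],
    [55,-25,-14.6,0,0],
    [55,-25,-14.6,0,0],
    [55,0,0,0,0],
    [55,0,0,40,0],
    [55,0,0,40,0],
    [55,0,0,10,0],
    [55,0,0,0,0],
    [55,0,0,0,0]
  ]
}}

```text
clock: 8.25
eef_pos: [0.4577, -0.2194, 0.1078]
tool_rot: [0.737, 0.675, 0.001, 0.001]
ft_force: [0.6, 0.7, 0.7]
grip_width: 0.0548
grasp_force: 0.0
```

```bash
python3 d.py
```

```text
t 8.25 shaker xy mm [-28.3   4.4  13.8] yaw err -0.001125028729956845 0.05482500204092484 [0.58400321 0.6912457  0.72768071]
```

Request:
{"api": "servo_tool", "payload": {
  "commands": [
    [44,0,0,0,0],
    [38,0,0,0,0],
    [30,0,0,0,0],
    [30,0,0,0,0],
    [30,0,0,0,0],
    [30,-0.7,4.7,0,0],
    [30,-0.7,4.7,0,0],
    [30,-0.7,4.7,0,0],
    [30,-0.7,4.7,0,0],
    [30,-0.7,4.7,0,0],
    [30,-0.7,4.7,0,0],
    [30,0,0,0,0],
    [36,0,0,0,0],
    [44,0,0,0,0],
    [55,0,0,0,0],
    [55,0,0,-40,0],
    [55,0,0,-50,0],
    [55,0,0,0,0]
  ]
}}

```text
clock: 10.5
eef_pos: [0.4869, -0.227, 0.2007]
tool_rot: [0.738, 0.675, 0.002, 0.004]
ft_force: [0.6, 0.8, -0.8]
grip_width: 0.055
grasp_force: 0.0
```

```bash
python3 d.py
```

```text
t 10.5 shaker xy mm [  1.4  -0.5 106.7] yaw err -0.0008285285776157003 0.05500267604118355 [ 0.55486748  0.80654867 -0.84901197]
```

Request:
{"api": "servo_tool", "payload": {
  "commands": [
    [55,-30.5,0.4,0,0],
    [55,-30.5,0.4,0,0],
    [55,0,0,0,0],
    [55,0,0,40,0],
    [55,0,0,40,0],
    [55,0,0,10,0],
    [55,0,0,0,0],
    [44,0,0,0,0],
    [38,0,0,0,0],
    [30,0,0,0,0],
    [30,0,0,0,0],
    [30,0,0,0,0],
    [30,3.2,-0.9,0,0],
    [30,3.2,-0.9,0,0],
    [30,0,0,0,0],
    [30,0,0,0,0]
  ]
}}

```text
clock: 12.5
eef_pos: [0.4796, -0.2811, 0.1079]
tool_rot: [0.738, 0.675, 0.0, 0.002]
ft_force: [-0.3, -2.0, 4.8]
grip_width: 0.0309
grasp_force: 45.0
```

```bash
python3 d.py
```

```text
t 12.5 shaker xy mm [ -1.  -55.1  13.9] yaw err -0.0005008621955742559 0.030863691584042632 [-0.33897489 -1.95349725  4.75067028]
```

Request:
{"api": "servo_tool", "payload": {
  "commands": [
    [30,0,1,0,0],
    [30,0,0,0,0],
    [36,0,0,0,0],
    [44,0,0,0,0],
    [55,0,0,0,0],
    [55,0,0,-40,0],
    [55,0,0,-50,0],
    [55,20,0,-40,0],
    [55,50,0,0,0],
    [55,0,0,0,0],
    [55,0,0,0,0],
    [55,0,0,0,0],
    [55,0,0,0,0]
  ]
}}

```text
clock: 14.12
eef_pos: [0.4852, -0.2111, 0.2358]
tool_rot: [0.738, 0.675, -0.0, -0.0]
ft_force: [0.5, -0.8, -0.2]
grip_width: 0.0551
grasp_force: 0.0
```

```bash
python3 d.py; python3 - <<'E'
from h import *
s,im,d=snap('wrist');a=im[60:320,210:450];save(cv2.resize(a,None,fx=2.3,fy=2.3,interpolation=cv2.INTER_CUBIC),'w3c.png')
h=cv2.cvtColor(im,cv2.COLOR_RGB2HSV)
m=cv2.inRange(h,(0,150,90),(6,255,255))|cv2.inRange(h,(172,150,90),(180,255,255))
n,_,st,ce=cv2.connectedComponentsWithStats(m[60:320,210:450])
c=np.array([.4855,-.2263]);dr=np.array([.0887,.9961]);ex=np.array([dr[1],-dr[0]])
for k in range(1,n):
    if st[k,4]>60:
        p=atz('wrist',(ce[k][1]+60,ce[k][0]+210),.152,s)[:2]-c;print(st[k,4],np.round(ce[k]*2.3),np.round([p@ex*1e3,p@dr*1e3],1))
E
```

```text
t 14.125 shaker xy mm [ -1.6  15.1 141.8] yaw err 0.00045489118500750825 0.05513190067540541 [ 0.50864354 -0.76294997 -0.18219097]
376 [249. 218.] [-0.7 54.3]
315 [245. 380.] [-2.2 -1. ]
230 [246. 515.] [ -1.8 -56.1]
```

View pics/w3c.png

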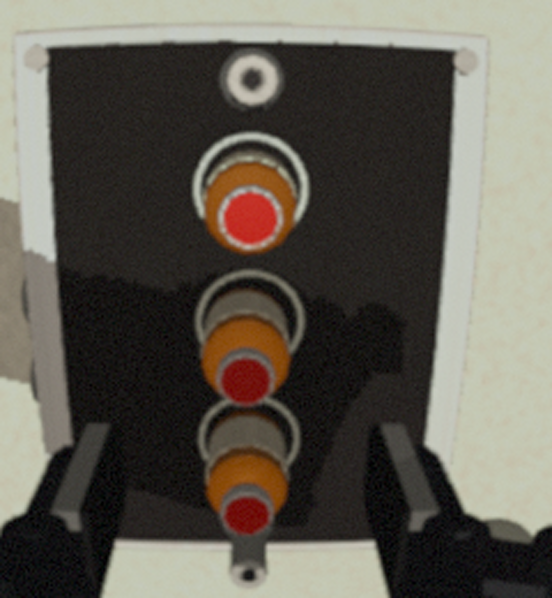

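All three stand upright inside their rings. Caps are at (249,218), (245,380) and (246,515), and the ring centres at columns 250, 250 and 249. The middle one is about 2 mm off, so I'll regrip it once to straighten the row.

Request:
{"api": "servo_tool", "payload": {
  "commands": [
    [55,-15.5,2.5,0,0],
    [55,0,0,30,0],
    [55,0,0,40,0],
    [55,0,0,40,0],
    [55,0,0,18,0],
    [55,0,0,0,0],
    [44,0,0,0,0],
    [38,0,0,0,0],
    [30,0,0,0,0],
    [30,0,0,0,0],
    [30,0,0,0,0]
  ]
}}

```text
clock: 15.55
eef_pos: [0.4874, -0.2266, 0.1097]
tool_rot: [0.738, 0.675, 0.0, 0.001]
ft_force: [0.6, -0.8, 5.5]
grip_width: 0.0309
grasp_force: 43.7
```

```bash
python3 d.py
```

```text
t 15.55 shaker xy mm [ 2.  -0.1 15.7] yaw err -0.0008295023779931188 0.030922965252458294 [ 0.58492279 -0.79004181  5.47716017]
```

Request:
{"api": "servo_tool", "payload": {
  "commands": [
    [30,0,-1.3,0,0],
    [30,0,0,0,0],
    [36,0,0,0,0],
    [44,0,0,0,0],
    [55,0,0,0,0],
    [55,0,0,-40,0],
    [55,0,0,-45,0],
    [85,0,0,-45,0],
    [85,54,-1.2,0,0],
    [85,54,-1.2,0,0],
    [85,54,-1.2,0,0],
    [85,54,-1.2,0,0],
    [85,54,-1.2,0,0],
    [85,54,-1.2,0,0],
    [85,54,-1.2,0,-0.1],
    [85,0,0,0,-0.11],
    [85,0,0,0,0],
    [85,0,0,0,0],
    [85,0,0,0,0]
  ]
}}

```text
clock: 17.92
eef_pos: [0.5102, 0.1505, 0.2383]
tool_rot: [0.664, 0.748, -0.0, -0.0]
ft_force: [1.0, 0.0, -0.1]
grip_width: 0.0855
grasp_force: 0.0
```

```bash
cat > e.py <<'E'
from h import *
import sys
s,im,d=snap('wrist');save(im,sys.argv[1]);zz=float(sys.argv[2])
m=cv2.inRange(cv2.cvtColor(im,cv2.COLOR_RGB2HSV),(100,120,50),(130,255,255))
n,lab,st,ce=cv2.connectedComponentsWithStats(m);k=1+np.argmax(st[1:,4])
m=(lab==k).astype(np.uint8);cs,hi=cv2.findContours(m,cv2.RETR_CCOMP,cv2.CHAIN_APPROX_NONE)
R=Ro.from_quat(s['tool_rot']).as_matrix();e=np.array(s['eef_pos'])
print(s['clock'],e,st[k]);W=[]
for c,h in zip(cs,hi[0]):
    if h[3]>=0 and len(c)>8:
        P=np.array([atz('wrist',(v,u),zz,s) for u,v in c[:,0].astype(float)]);(x,y),r=cv2.minEnclosingCircle(np.float32(P[:,:2]*1e3))
        cc=P.mean(0);W.append(cc);print('hole',c[:,0].mean(0).round(1),'world',cc.round(4),'r mm',round(r,1),'tool mm',(R.T@(cc-e)*1e3).round(1))
o=max(cs,key=len)[:,0].astype(float);P=np.float32([atz('wrist',(v,u),zz,s)[:2]*1e3 for u,v in o]);print('rect',cv2.minAreaRect(P))
W=np.array(W);W=W[np.argsort(W[:,1])]
t=W[-1]-W[0];print('span',np.linalg.norm(t),'turn tool z needed',-(np.arctan2(t[1],t[0])-np.arctan2(R[1,0],R[0,0])))
E
python3 e.py w4.png 0.012
```

```text
17.925 [0.51020578 0.15054007 0.23832918] [ 298   36   42  183 6041]
hole [317.3 207.9] world [0.5178 0.0945 0.012 ] r mm 8.3 tool mm [-56.5   0.9 226.3]
hole [317.7 174.8] world [0.5131 0.137  0.012 ] r mm 14.6 tool mm [-13.8   1.3 226.3]
hole [317.9 129.5] world [0.5068 0.1915 0.012 ] r mm 14.5 tool mm [ 41.1   1.5 226.3]
hole [318.3  83.7] world [0.5007 0.2448 0.012 ] r mm 14.6 tool mm [ 94.7   1.8 226.3]
hole [318.7  47.6] world [0.4961 0.287  0.012 ] r mm 7.9 tool mm [137.2   2.3 226.3]
rect ((506.91094970703125, 190.91790771484375), (48.133968353271484, 221.675048828125), 6.520430088043213)
span 0.19374290123821103 turn tool z needed 0.007381280232303666
```

View pics/w4.png

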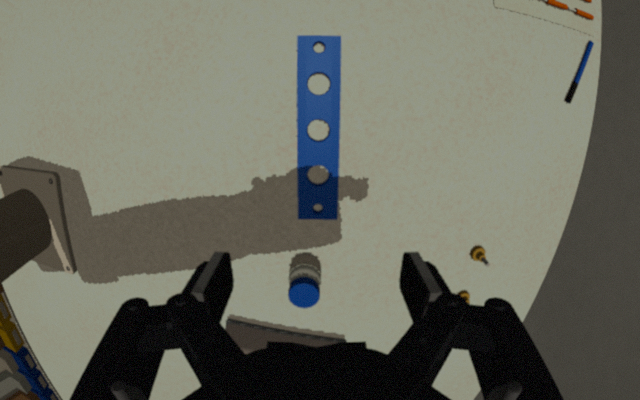

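The plate is found: centre (0.507, 0.191), span 194 mm (196 expected), yaw within 0.4° of the tool. Next I'll check how far the fingertips reach at this opening.

```bash
python3 - <<'E'
from h import *
s={'tool_rot':[0,0,0,1],'eef_pos':[0,0,0]}
for (v,u),y in [((254,230),-.0427),((254,402),.0427),((244.5,257.5),-.0275),((244.5,375),.0275)]:
    o,d=ray('wrist',(v,u),s);print(np.round((o+d*(y-o[1])/d[1])*1e3,1))
E
```

```text
[  8.8 -42.7  -6.3]
[ 6.4 42.7 -2. ]
[ 16.7 -27.5 -10.4]
[13.9 27.5 -5.2]
```

Request:
{"api": "servo_tool", "payload": {
  "commands": [
    [66,40.7,1.5,20,0.006],
    [66,0,0,50,0],
    [66,0,0,50,0],
    [66,0,0,50,0],
    [66,0,0,30,0],
    [66,0,0,20,0],
    [66,0,0,10,0],
    [66,0,0,3,0],
    [66,0,0,0,0],
    [66,0,0,0,0]
  ]
}}

```text
clock: 19.23
eef_pos: [0.5075, 0.1922, 0.0063]
tool_rot: [0.665, 0.747, 0.001, 0.0]
ft_force: [-0.5, 0.0, -0.6]
grip_width: 0.0659
grasp_force: 0.0
```

Request:
{"api": "servo_tool", "payload": {
  "commands": [
    [58,-1,0,0,0],
    [54,0,0,0,0],
    [48,0,0,0,0],
    [48,0,0,0,0],
    [48,0,0,0,0],
    [48,0,0,0,0]
  ]
}}

```text
clock: 19.98
eef_pos: [0.5072, 0.191, 0.0059]
tool_rot: [0.665, 0.747, 0.0, 0.0]
ft_force: [-1.0, -0.1, 5.6]
grip_width: 0.0488
grasp_force: 44.4
```

Request:
{"api": "servo_tool", "payload": {
  "commands": [
    [48,0,0,-5,0],
    [48,0,0,-15,0],
    [48,0,0,-30,0],
    [48,0,0,-40,0],
    [48,0,0,-45,0],
    [48,0,0,-45,0],
    [48,0,0,-30,0],
    [48,0,0,-15,0],
    [48,0,0,0,0],
    [48,0,0,0,0],
    [48,0,0,0,0]
  ]
}}

```text
clock: 21.35
eef_pos: [0.506, 0.1906, 0.2286]
tool_rot: [0.665, 0.747, -0.001, -0.001]
ft_force: [-0.2, -0.0, -0.9]
grip_width: 0.0485
grasp_force: 44.3
```

```bash
sed -i 's/print(s\[.clock.\],e/print(s["clock"],s["ft_torque"],e/' e.py; python3 e.py w5.png 0.237
```

```text
21.35 [-0.041843   -0.05021238 -0.02388819] [0.50598804 0.19061737 0.22859151] [  257    27   120   316 28841]
hole [317.  270.9] world [0.5057 0.1917 0.237 ] r mm 13.4 tool mm [ 1.1 -0.2 -8.4]
hole [326.  184.8] world [0.5044 0.2353 0.237 ] r mm 1.3 tool mm [44.5  3.6 -8.5]
hole [316.5 157.3] world [0.499  0.2466 0.237 ] r mm 12.9 tool mm [56.4 -0.5 -8.5]
hole [316.5  59.9] world [0.4943 0.2867 0.237 ] r mm 6.8 tool mm [96.7 -0.5 -8.5]
rect ((501.88958740234375, 221.68881225585938), (49.08803176879883, 158.78651428222656), 6.685495376586914)
span 0.0956399426268033 turn tool z needed -0.0029044071527017934
```

View pics/w5.png

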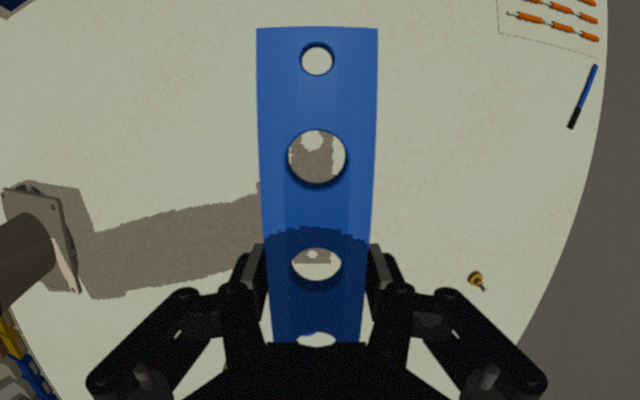

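The plate is held square: its end hole shows at (60,316) and its middle hole at (271,317). Next I'll carry it high to above the shaker.

Request:
{"api": "servo_tool", "payload": {
  "commands": [
    [48,0,0,0,0.07],
    [48,0,0,0,0.07],
    [48,0,0,0,0.067],
    [48,-20,1.7,0,0],
    [48,-40,1.7,0,0],
    [48,-50,1.7,0,0],
    [48,-50,1.7,0,0],
    [48,-50,1.7,0,0],
    [48,-50,1.7,0,0],
    [48,-50,1.7,0,0],
    [48,-50,1.7,0,0],
    [48,-37,1.7,0,0],
    [48,-20,1.3,0,0],
    [48,0,0,0,0],
    [48,0,0,0,0],
    [48,0,0,0,0]
  ]
}}

```text
clock: 23.4
eef_pos: [0.4856, -0.2247, 0.2304]
tool_rot: [0.738, 0.675, 0.0, -0.0]
ft_force: [0.3, 0.7, -1.1]
grip_width: 0.0489
grasp_force: 44.2
```

```bash
python3 d.py; python3 - <<'E'
from h import *
s,im,d=snap('wrist')
R=Ro.from_quat(s['tool_rot']).as_matrix();print(np.round(R,4).tolist())
m=cv2.inRange(cv2.cvtColor(im,cv2.COLOR_RGB2HSV),(100,120,50),(130,255,255));m=cv2.erode(m,np.ones((9,9)))
m[330:]=0
v,u=np.nonzero(m&(d>0)*255);P=[]
for a,b in list(zip(v,u))[::23]:
    o,r=ray('wrist',(a,b),s);T=np.array(viewer.get_calibration('wrist')['T_tool_cam']);zc=(R@T[:3,:3])[:,2]
    P.append(R.T@(o+r*d[a,b]/(r@zc)-s['eef_pos']))
P=np.array(P);A=np.c_[P[:,:2],np.ones(len(P))]
for _ in range(3):
    f=np.linalg.lstsq(A,P[:,2],rcond=None)[0];e=np.abs(A@f-P[:,2]);k=e<3*np.median(e)+1e-4;A=A[k];P=P[k]
print('plane slope x,y (tool), z0 mm',f[:2],f[2]*1e3,len(P),P[:,0].min(),P[:,0].max())
for cam in ['top','scene']:
    s2,i2,_=snap(cam);save(i2,cam+'6.png')
    for l,z in [('hole_a',.2286),('plate_mid',.2286),('post_a',.136)]:
        for q in viewer.spot_point(cam,l):
            if q['p']>.3: print(cam,l,round(q['p'],2),np.round(q['pixel'],1),np.round(atz(cam,q['pixel'],z),4))
E
python3 e.py w6.png 0.2345
```

```text
t 23.4 shaker xy mm [ -0.    1.7 136.4] yaw err 0.00017783200465743 0.04890245542293892 [ 0.34319644  0.70763191 -1.1008209 ]
[[0.0889, 0.996, -0.0001], [0.996, -0.0889, 0.0003], [0.0003, -0.0001, -1.0]]
plane slope x,y (tool), z0 mm [-0.00102968 -0.00036175] -6.272136540096281 999 -0.04031326956699384 0.1090858455299415
top hole_a 0.74 [221.6 351.6] [ 0.4992 -0.1332  0.2286]
top post_a 0.97 [231.3 347.6] [ 0.4893 -0.13    0.136 ]
scene hole_a 0.6 [ 92.6 287.3] [ 0.4779 -0.3263  0.2286]
scene hole_a 0.57 [133.8 337. ] [ 0.4959 -0.1232  0.2286]
scene plate_mid 0.63 [111.3 311.1] [ 0.4843 -0.2275  0.2286]
scene post_a 0.79 [118.3 286.2] [ 0.4832 -0.3372  0.136 ]
scene post_a 0.74 [157.3 337. ] [ 0.4889 -0.1305  0.136 ]
scene post_a 0.72 [153.9 323.2] [ 0.5056 -0.1646  0.136 ]
23.85 [-0.04643893  0.05874929  0.02304859] [ 0.48551852 -0.22573377  0.23033433] [  255    27   124   316 30321]
hole [315.8 263.4] world [ 0.4849 -0.223   0.2345] r mm 12.3 tool mm [ 2.7 -0.9 -4.2]
hole [315.8 156.1] world [ 0.4897 -0.17    0.2345] r mm 12.6 tool mm [55.9 -0.9 -4.2]
hole [316.5  59.9] world [ 0.4937 -0.129   0.2345] r mm 6.8 tool mm [97.1 -0.6 -4.2]
rect ((487.4810485839844, -196.38107299804688), (164.1653594970703, 52.03762435913086), 84.72227478027344)
span 0.09434397796850123 turn tool z needed 0.002957142791003564
```

Request:
{"api": "servo_tool", "payload": {
  "commands": [
    [48,-0.5,0.5,15,0],
    [48,0,0,20,0],
    [48,0,0,15,0],
    [48,0,0,7.5,0],
    [48,0,0,0,0],
    [48,0,0,0,0],
    [48,0,0,0,0],
    [48,0,0,0,0]
  ]
}}

```text
clock: 24.9
eef_pos: [0.4862, -0.2265, 0.1733]
tool_rot: [0.739, 0.674, 0.0, 0.0]
ft_force: [-0.1, -0.4, -1.3]
grip_width: 0.0488
grasp_force: 44.2
```

```bash
python3 d.py; python3 e.py w7.png 0.179; python3 - <<'E'
import cv2
a=cv2.imread('pics/w7.png')[20:300,240:400];a=cv2.resize(a[:90],None,fx=5,fy=5,interpolation=cv2.INTER_CUBIC)
cv2.imwrite('pics/w7c.png',a)
E
python3 - <<'E'
import sys;sys.path.insert(0,'.')
from h import *
for cam in ['top','scene']:
    s,im,_=snap(cam);v,u=(237,385) if cam=='top' else (135,315)
    a=im[v-40:v+40,u-65:u+65];save(cv2.resize(a,None,fx=6,fy=6,interpolation=cv2.INTER_CUBIC),cam+'7c.png')
E
mv pics/*7c.png pics/ 2>/dev/null; ls pics
```

```text
t 24.9 shaker xy mm [ 0.7 -0.2 79.3] yaw err 0.002199151539390126 0.04877841772562439 [-0.11732512 -0.44966822 -1.30438155]
24.9 [ 0.01165207 -0.03698288  0.02689076] [ 0.48620497 -0.22652481  0.17332491] [  255    27   124   316 30481]
hole [316.4 263.7] world [ 0.4859 -0.223   0.179 ] r mm 12.6 tool mm [ 3.5 -0.6 -5.7]
hole [316.2 155.5] world [ 0.4906 -0.1702  0.179 ] r mm 12.7 tool mm [56.5 -0.7 -5.7]
hole [316.5  60.4] world [ 0.4944 -0.1302  0.179 ] r mm 6.6 tool mm [96.7 -0.6 -5.7]
rect ((488.1614685058594, -196.65328979492188), (162.3810272216797, 51.48406982421875), 84.76509094238281)
span 0.09318983070820515 turn tool z needed -0.00010400312909175646
scene0.png
scene6.png
scene7c.png
top0.png
top6.png
top7c.png
topc.png
w1.png
w2.png
w2c.png
w3c.png
w4.png
w5.png
w6.png
w7.png
w7c.png
```

View pics/w7c.png

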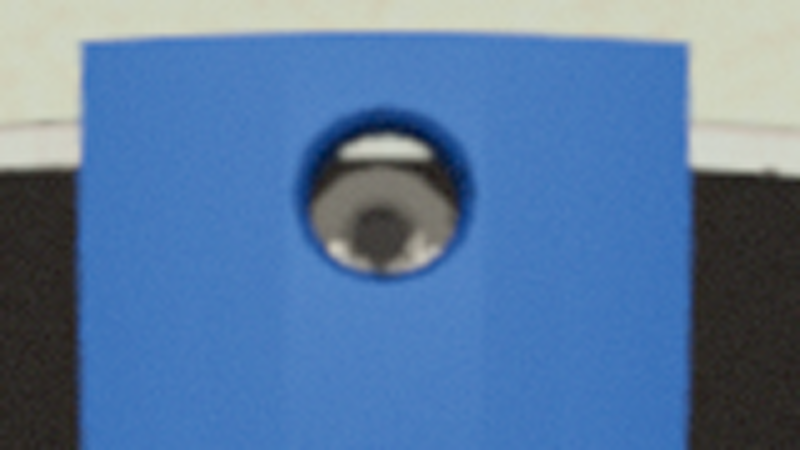

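Through the plate's hole I see post b's threaded hole at (379,232) inside the bore centred at (385,193). I'll convert both to positions at their heights.

```bash
python3 - <<'E'
from h import *
s=status.get_obs();R=Ro.from_quat(s['tool_rot']).as_matrix();e=s['eef_pos']
for n,v,u,z in [('thread',66.4,315.8,.136),('bore top',58.6,317,.1794),('bore bottom',20+203/5,240+385/5,.1674),('plate end',20+38/5,240+385/5,.1794)]:
    p=atz('wrist',(v,u),z,s);print(n,p.round(4),(R.T@(p-e)*1e3).round(1))
c=np.array([.4855,-.2263]);dr=np.array([.0887,.9961])
print('posts expected',c+.098*dr,c-.098*dr)
E
```

```text
thread [ 0.494  -0.1289  0.136 ] [97.9 -0.9 37. ]
bore top [ 0.4945 -0.1295  0.1794] [97.3 -0.4 -6.4]
bore bottom [ 0.4946 -0.129   0.1674] [97.8 -0.4  5.6]
plate end [ 0.4957 -0.1163  0.1794] [110.5  -0.4  -6.4]
posts expected [ 0.4941926 -0.1286822] [ 0.4768074 -0.3239178]
```

View pics/top7c.png

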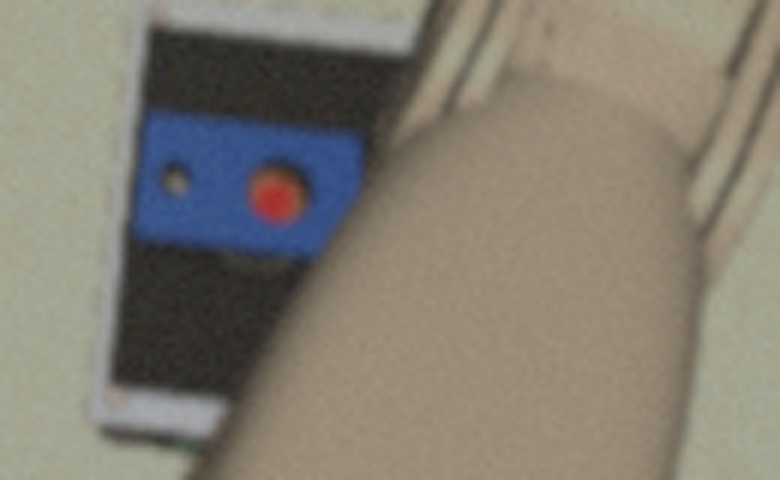

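Request:
{"api": "servo_tool", "payload": {
  "commands": [
    [48,0.4,-0.5,0,0],
    [48,0,0,0,0],
    [48,0,0,0,0],
    [48,0,0,0,0],
    [48,0,0,0,0],
    [48,0,0,0,0]
  ]
}}

```text
clock: 25.8
eef_pos: [0.4855, -0.226, 0.1728]
tool_rot: [0.739, 0.674, -0.0, 0.0]
ft_force: [-0.7, -0.6, -1.2]
grip_width: 0.0486
grasp_force: 44.2
```

```bash
python3 d.py; python3 - <<'E'
from h import *
s,im,_=snap('scene');a=im[75:205,245:375];save(cv2.resize(a,None,fx=4.5,fy=4.5,interpolation=cv2.INTER_CUBIC),'s8c.png')
E
```

```text
t 25.8 shaker xy mm [-0.   0.3 78.8] yaw err 0.0021699301054728393 0.048557956499995024 [-0.68651418 -0.63074591 -1.17031848]
```

View pics/s8c.png

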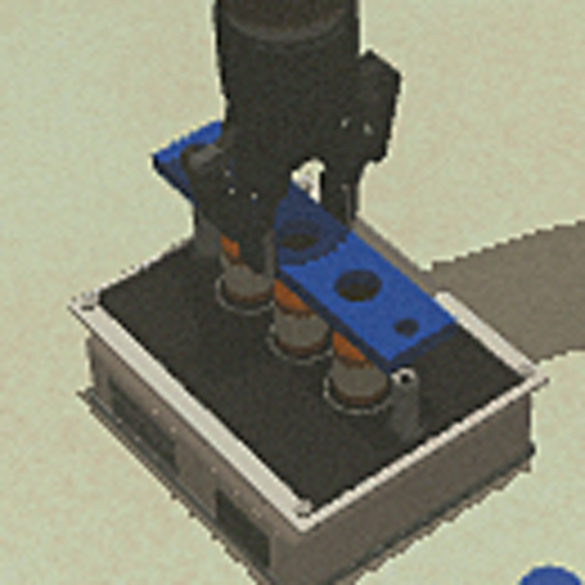

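The three vials stand upright in their rings, and the plate is held level and clear above them, over both posts.

```bash
python3 -c "
from workcell import bot;print(bot.job_done())"
```

```text
the job is handed in; nothing more can be done
None
```

The job is handed in at about 26 s: the three vials stand free and upright in their rings, and the plate is held level about 15 mm above the caps; its hole at post_b was checked to within about 1 mm, while the one at post_a rests on the fitted geometry because the arm hid it from view.

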